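# Reset the carton swivel fence to its index marker

## Task

Set the swivel fence for the next carton: loosen its wing knob (counter-clockwise), swing the fence by its upright handle until its pointer points straight at the round marker on the plate, not the square one, and turn the knob back until it is fully tight. Leave the label roll, the counter, the carton and the marker pen where they are.

Things in the scene. Friction and masses are not known exactly. Their poses are not given: they have to be found in the camera images.
- base_plate: Fixed T-shaped aluminium plate, top 14 mm above the table. Origin on the table directly under the fence's pivot axis; its -x points along the middle line of the scale, towards the robot, z up. The wide part (320 mm in y) runs from x = -215 to -90 mm, the narrow part (140 mm) on to x = +40 mm. Dark scale lines every 5 degrees lie about the pivot at 168 to 180 mm radius.
- fence (a joint): Swing of the fence about its vertical pivot, rad, range -0.75 to 0.75: 0 = arm along the plate's -x; positive = counter-clockwise seen from above (the pointer goes to the plate's -y). Clamped fast while the knob is tight; with the knob above 0.4 it swings with steady friction of about 0.6 N m (some 4 N at the handle) and stays where it is left.
- fence_pivot (a point): Point on the pivot axis, on the plate's top. Its frame turns with the fence: -x along the arm to the pointer, z up. The arm is a flat grey bar 34 mm wide whose top is 9 mm above the plate; a 4 mm thick upright aluminium fence, its top 55 mm above the table, stands along the arm 19 mm to the +y side of its middle line.
- fence_pointer (a point): Tip of the small steel pointer on the end of the arm, 178 mm from the pivot axis, 17 mm above the table. Its frame turns with the fence: the pointer points along its own -x, y across.
- fence_handle (a point): Grip point of the fence's upright round black handle, 18 mm in diameter, on the arm's middle line 152 mm from the pivot axis; it is 80 mm above the table, the handle's top 95 mm, and the handle is black from 48 mm up.
- clamp_knob (a joint): Turn of the knob relative to the fence arm, rad: 0 = fully tight (a stop; bar square across the arm), grows counter-clockwise seen from above, up to 1.6. It bites below 0.35; above 0.4 the fence is free: 0.6 to 1.2 is loose enough. Friction about 0.14 N m, a little more as it bites; stays where left. Tightening off-centre can drag the fence some mm before the clamp bites.
- knob_grip (a point): Grip point in the middle of the black wing knob, on its axis, 80 mm above the table, over the arm 80 mm from the pivot axis. The grip is a bar 54 mm long (the point's y), 14 mm thick (the point's x) and 28 mm high, 67 to 95 mm above the table; the point's frame turns with the knob.
- round_marker: The round steel marker: a short upright cylinder 16 mm in diameter and 10 mm high fixed on the plate beyond the scale, 190 to 220 mm from the pivot, left or right of the middle. Origin at the centre of its underside. The pointer must point at its axis.
- square_marker: The other steel marker, a square block 15 x 15 x 10 mm, fixed on the other side of the middle; not for this job. Origin at the centre of its underside.
- label_roll: Bystander: white label roll, 77 mm in diameter, 40 mm high, behind the left wing of the plate. Origin at the centre of its underside.
- tally_counter: Bystander: metal hand counter, 76 x 56 x 30 mm, behind the right wing of the plate. Origin at the centre of its underside.
- carton: Bystander: closed carton lying flat, 83 x 122 x 39 mm, right of the plate. Origin at the centre of its underside.
- marker_pen: Bystander: white marker pen with black cap, 128 mm long, 18 mm high, lying left of the plate. Origin at the centre of its underside.

How it is judged:
By the outcome, as a careful person would: the job done as asked, in the order asked, and still so for the second after the job is handed in, with the robot touching nothing.
It also fails if it takes over 72 s, if anything falls off the work surface, if the arm or the gripper's body presses on something with over 40 N, if the wrist force passes 120 N, or if a joint passes its speed limit or range.

## Robot

A 6-joint arm with a two-finger parallel gripper is mounted at the origin on a cart in front of the work surface, level with it; the furniture and walls round the work are solid. World frame = base frame: x ahead of the robot, y to its left, z up, the work surface at z = 0. Lengths are in m, angles in degrees, forces in N, time in s.
With the tool pointing down it reaches from about 0.4 to 0.825 m from the base axis. Payload 7 kg.
Tool frame: the origin (TCP) lies between the finger pads; the fingertips stand 25 mm ahead of it and the grasp point (between the pads) lies 6 mm ahead of it; z points along the fingers, y is the line along which they close (so a half turn about z gives the same grasp; the last joint's range is limited). The gripper opens to 88 mm and grips with 3 to 60 N. Pads are 19 mm wide; open, the fingers measure 130 mm over their backs; the gripper's body (78 mm by 193 mm) begins 47 mm behind the grasp point.
Start: joints at [87.668, 20.546, 0.682, 0, -70.136, -16.507], TCP at [0.218, 0.639, 0.252] pointing down, gripper open.
Joint ranges: [-176.03, 176.03], [-82.01, 121.73], [-58.28, 71.71], [-173.87, 95.51], [-174.79, -0.11], [-173.66, 173.66]. Speed limits (degrees/s): [136.94, 136.94, 172.46, 180, 180, 180].

## Interface

Orientations are given as [roll, pitch, yaw] about the fixed x, y, z axes, in that order (R = Rz(yaw) Ry(pitch) Rx(roll)).
In Python, from plant import ctrl, viewer, probe_bus gives the robot as it stands (ctrl), with the cameras (viewer) and the readings (probe_bus).
- The arm moves only by the shell command python3 drive.py 'ROWS'. ROWS is a JSON list of rows, 1 to 8 of them, each an object with the fields sx, sy, sz (the shift in m), yaw (a turn about the tool's z in degrees), jaw (the finger opening in m); a field left out counts as zero (the opening has to be given); each row is the pose to reach, as a shift and turn from the pose commanded when the command began, along the tool's axes at that moment; what a row does not reach only later rows make up. A row lasts 1/8 s, in which the tool goes at most 0.0625 m and 10.7 degrees, less where a joint would pass 70% of its speed; a pose out of reach is approached as far as the arm can. The fingers move at their own pace and stop on an object; the grip force is fixed at half the most. Time passes only in rows, so rows that do not move let the fingers close. It prints the time, the measured TCP pose, the force, the opening and the grip force at its end. Input that does not fit is refused with a message, and nothing moves.
- probe_bus.get_obs(): the state, without advancing time (a new reading comes with each control period).
- viewer.snapshot(name): name is "side" or "top" or "wrist"; returns a dict with "frame" (384x512x3 uint8, red, green, blue), "z_map" (384x512 float32, m along the optical axis (not along the pixel's ray), 0 where there is no reading), "fovy" (degrees; the focal length in pixels is half the picture's height over the tangent of half this angle, whatever the lens; pixels are square), "cx", "cy" (the principal point, pixels), "R" (3x3) and "t" (3): a world point X has camera coordinates R X + t; the wrist camera has in their place "T_tool_cam" (4x4, takes a point from camera to tool coordinates, whose origin is the TCP and whose axes are the flange's). Camera axes: x right, y down, z forward; pixel columns grow to the right and rows downward; lengths in m; the calibration is good to about 2 mm. The wrist camera is an equidistant fisheye: a pixel r from the principal point sees the ray r / f radians off the axis. A picture is of the moment at which its call begins: read the wrist's pose just before it.
- ctrl.close_job(): hands the job in; it is judged then, once.
The state is a dict: "clock": time; "joint_pos": joint angles; "qvel": joint speeds; "tau": joint torques, N m; "tool_pos": TCP position; "orientation": TCP orientation; "force": force on the tool from outside, world axes, zero at the start; "moment": the same for the moment, N m; "opening": finger opening in m; "gripper_force": force on a finger pad.
Only numpy, scipy, OpenCV 4.12 (cv2) and the standard library are available. Lean on these libraries where they do the work, as an engineer would, in place of code of your own. Each camera call takes 0.05 s, during which the arm holds its last target. There are 200 camera calls.

## Working session

There is one attempt and no reset: what is moved stays moved. The work goes in short steps, Python scripts to look and compute and a shell command to move; the robot and the scene stay as the last step left them, time stands still between calls to the robot, and variables do not carry over. Pictures are saved under pics/ and viewed, at most 10 in all, crops included, and the job is handed in when it is done.

```bash
ls; mkdir -p pics
python3 - <<'E'
from plant import ctrl, viewer, probe_bus
import cv2,numpy as np
o=probe_bus.get_obs();print(o)
for n in ["top","side"]:
    s=viewer.snapshot(n);cv2.imwrite(f"pics/{n}0.png",s["frame"][:,:,::-1]);np.savez(f"{n}0.npz",**s)
    print(n,s["fovy"],s["cx"],s["cy"],s["R"],s["t"])
E
```

```text
drive.py
pics
plant.py
{'clock': 0.0, 'joint_pos': array([ 8.76683660e+01,  2.05919040e+01,  6.33527953e-01, -1.93982208e-02,
       -7.01369742e+01, -1.65054880e+01]), 'qvel': array([ 0.04232379, -0.10471306,  0.04068486,  0.02097358,  0.0272108 ,
       -0.02782387]), 'tau': array([ 3.05304602e-04, -5.82709908e+01,  2.93059123e+01,  6.99741080e+00,
        6.97597337e-03, -1.46000339e-04]), 'tool_pos': array([0.2178403 , 0.6384013 , 0.25061778]), 'orientation': array([ 1.79903398e+02, -9.60812007e-03, -1.88437200e+01]), 'force': array([ 0.39997049, -0.22076248,  0.36000858]), 'moment': array([-0.00012664, -0.0040265 , -0.02455665]), 'gripper_force': 0.0, 'opening': 0.08764019164960103}
top 45.53800727244878 261.1209300373974 197.4101775482029 [[ 0.01993566 -0.99975714  0.00939273]
 [-0.99176469 -0.02096331 -0.12634614]
 [ 0.12651236 -0.00679658 -0.99194175]] [-0.13647364  0.57399823  1.12691078]
side 50.438145053406245 259.8237765618363 196.94613367305215 [[-0.97705239 -0.21299417 -0.00145179]
 [-0.12405508  0.57458287 -0.80899002]
 [ 0.17314433 -0.79024554 -0.58782058]] [0.4969259  0.19765019 0.84153651]
```

View pics/top0.png

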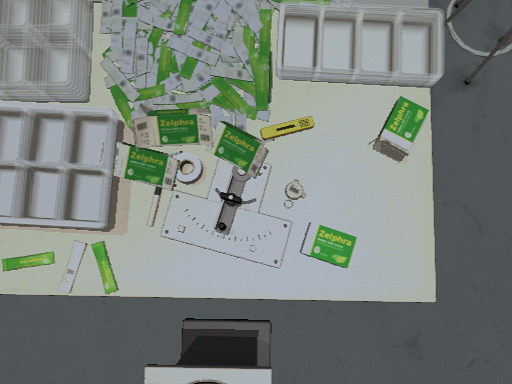

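View pics/side0.png

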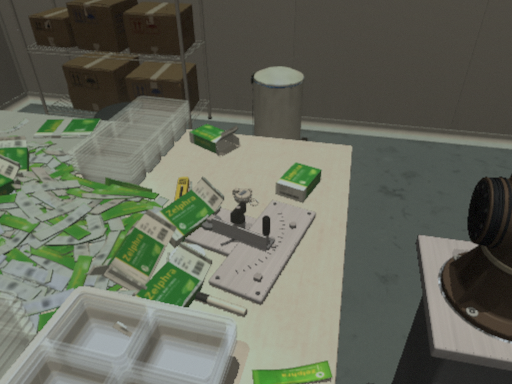

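The top view shows the plate, with the pivot near (240,172), the knob near (231,198), the handle near (221,227), and markers near (181,229) and (252,248). I'll zoom in to tell the two markers apart.

Run:
```python
import cv2,numpy as np
a=cv2.imread("pics/top0.png")[150:275,150:300];b=cv2.imread("pics/side0.png")[190:305,200:325]
a=cv2.resize(a,None,fx=4,fy=4,interpolation=cv2.INTER_CUBIC)
b=cv2.resize(b,None,fx=4,fy=4,interpolation=cv2.INTER_CUBIC)
cv2.imwrite("pics/topc.png",a);cv2.imwrite("pics/sidec.png",b)
```

```text
(no output)
```

View pics/topc.png

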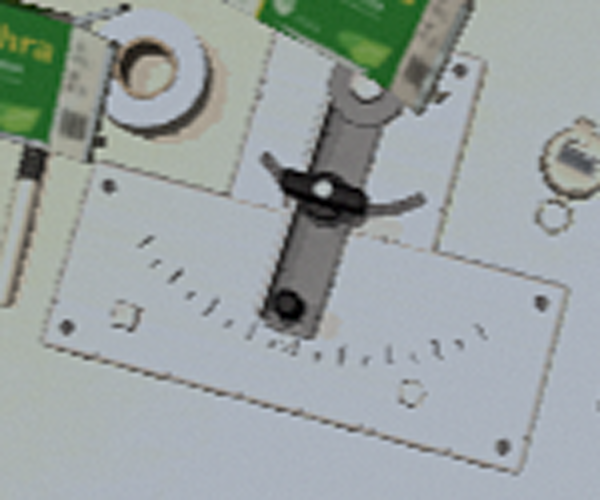

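View pics/sidec.png

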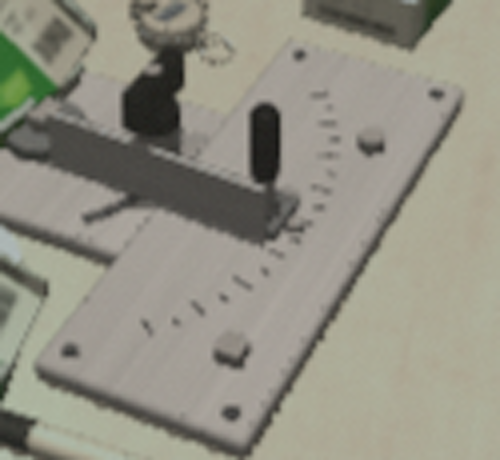

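In both crops the marker at (411,392), on the robot's right (-y), is round. The one at (126,316) is square. Next I'll localise them coarsely.

```bash
cat > h.py <<'E'
import numpy as np,cv2
from scipy.spatial.transform import Rotation as Ro
def ray(s,u,v):
    f=192/np.tan(np.radians(s["fovy"])/2); R=s["R"];t=s["t"]
    return -R.T@t, R.T@np.array([(u-s["cx"])/f,(v-s["cy"])/f,1])
def onz(s,u,v,z):
    c,d=ray(s,u,v); return c+d*(z-c[2])/d[2]
def wray(s,pos,rpy,u,v):
    f=192/np.tan(np.radians(s["fovy"])/2); x,y=u-s["cx"],v-s["cy"]; r=np.hypot(x,y)+1e-9;th=r/f
    d=np.array([np.sin(th)*x/r,np.sin(th)*y/r,np.cos(th)])
    Rt=Ro.from_euler("xyz",rpy,degrees=True).as_matrix();T=s["T_tool_cam"]
    return pos+Rt@T[:3,3], Rt@T[:3,:3]@d
def wonz(s,pos,rpy,u,v,z):
    c,d=wray(s,pos,rpy,u,v); return c+d*(z-c[2])/d[2]
def wproj(s,pos,rpy,X):
    f=192/np.tan(np.radians(s["fovy"])/2)
    Rt=Ro.from_euler("xyz",rpy,degrees=True).as_matrix();T=s["T_tool_cam"]
    p=T[:3,:3].T@(Rt.T@(np.array(X)-pos)-T[:3,3]); th=np.arctan2(np.hypot(p[0],p[1]),p[2]);k=f*th/(np.hypot(p[0],p[1])+1e-9)
    return s["cx"]+k*p[0],s["cy"]+k*p[1]
E
python3 - <<'E'
from h import *
s=np.load("top0.npz");S=np.load("side0.npz")
np.set_printoptions(precision=4,suppress=True)
g=lambda x,y,z:onz(s,150+(x-1.5)/4,150+(y-1.5)/4,z)
q=lambda x,y,z:onz(S,200+(x-1.5)/4,190+(y-1.5)/4,z)
C=[g(95,162,.014),g(570,288,.014),g(522,472,.014),g(42,345,.014)]
for n,p in zip("BL BR FR FL".split(),C):print(n,p)
mid=sum(C)/4; ax=(C[0]+C[1]-C[2]-C[3]);ax/=np.linalg.norm(ax);print("mid",mid,"yaw",np.degrees(np.arctan2(ax[1],ax[0])), "pivot",mid+ax*.1525)
ay=(C[0]+C[3]-C[1]-C[2]);print("yaw2",np.degrees(np.arctan2(-ay[0],ay[1])))
print("hole",g(368,88,.023),"knob",g(322,190,.1),"handle",g(287,304,.095),"round",g(411,392,.024),q(370,133,.024),"sq",g(126,316,.024),q(232,345,.024))
print("handle side",q(266,106,.095))
# heights near
z=s["z_map"];f=192/np.tan(np.radians(s["fovy"])/2)
v,u=np.mgrid[:384,:512];P=np.stack([(u-s["cx"])/f*z,(v-s["cy"])/f*z,z],-1);W=(P-s["t"])@s["R"]
for nm,(a,b,c,d) in dict(carton=(215,265,120,168),left=(115,178,140,185),roll=(178,200,155,180),ctr=(285,305,180,205),box=(306,352,225,265),yel=(262,312,118,138),pile=(135,210,110,145)).items():
    w=W[c:d,a:b].reshape(-1,3);print(nm,np.percentile(w[:,2],[50,95,99]),w.min(0)[:2],w.max(0)[:2])
E
```

```text
BL [0.5939 0.1033 0.014 ]
BR [ 0.5184 -0.206   0.014 ]
FR [ 0.4004 -0.1768  0.014 ]
FL [0.4748 0.132  0.014 ]
mid [ 0.4969 -0.0369  0.014 ] yaw -13.729424608421622 pivot [ 0.645  -0.0731  0.014 ]
yaw2 -13.631377576711845
hole [ 0.6448 -0.0729  0.023 ] knob [ 0.5678 -0.0497  0.1   ] handle [ 0.4991 -0.0304  0.095 ] round [ 0.4495 -0.1051  0.024 ] [ 0.4511 -0.1035  0.024 ] sq [0.4939 0.0774 0.024 ] [0.4953 0.0825 0.024 ]
handle side [ 0.5006 -0.0289  0.095 ]
carton [0.0506 0.076  0.0974] [ 0.4294 -0.1307] [0.792  0.0018]
left [0.0474 0.0658 0.0835] [ 0.4294 -0.1167] [0.7292 0.2624]
roll [0.0377 0.0432 0.0856] [ 0.4294 -0.1167] [0.6919 0.0907]
ctr [0.0129 0.0243 0.0302] [ 0.4294 -0.238 ] [ 0.6308 -0.1167]
box [0.0364 0.0406 0.0425] [ 0.4107 -0.362 ] [ 0.5141 -0.1167]
yel [0.0108 0.0179 0.0227] [ 0.4294 -0.2556] [ 0.7996 -0.1167]
pile [0.061  0.0819 0.0907] [ 0.4294 -0.1167] [0.8132 0.214 ]
```

```bash
cat >> h.py <<'E'
def delta(o,x,y,z,yaw):
    r=Ro.from_euler("xyz",o["orientation"],degrees=True).as_matrix()
    d=r.T@(np.array([x,y,z])-o["tool_pos"]); w=-(yaw-o["orientation"][2]); w=(w+180)%360-180
    print("clock %.2f"%o["clock"],"pos",np.round(o["tool_pos"],4),"rpy",np.round(o["orientation"],2),"j6 %.1f"%o["joint_pos"][5],"-> d",np.round(d,4),"turn",round(w,1))
E
python3 drive.py '[{"sx":0.553, "sy":0.538, "yaw":87.5, "jaw":0.04}, {"sx":0.553, "sy":0.538, "yaw":87.5, "jaw":0.04}, {"sx":0.553, "sy":0.538, "yaw":87.5, "jaw":0.04}, {"sx":0.553, "sy":0.538, "yaw":87.5, "jaw":0.04}, {"sx":0.553, "sy":0.538, "yaw":87.5, "jaw":0.04}, {"sx":0.553, "sy":0.538, "yaw":87.5, "jaw":0.04}, {"sx":0.553, "sy":0.538, "yaw":87.5, "jaw":0.04}, {"sx":0.553, "sy":0.538, "yaw":87.5, "jaw":0.04}]'
python3 -c "
from plant import ctrl, viewer, probe_bus
from h import *
delta(probe_bus.get_obs(),.568,-.05,.25,-106.3)"
```

```text
clock: 1.1
tool_pos: [0.4449, 0.1912, 0.2517]
orientation: [-180.0, 0.0, -105.1]
force: [1.5, 0.7, 0.2]
opening: 0.0402
gripper_force: 0.0
clock 1.10 pos [0.4449 0.1912 0.2517] rpy [-1.7999e+02  2.0000e-02 -1.0511e+02] j6 -61.7 -> d [ 0.2008 -0.1817  0.0016] turn 1.2
```

```bash
python3 drive.py '[{"sx":0.2, "sy":-0.182, "yaw":1.2, "jaw":0.04}, {"sx":0.2, "sy":-0.182, "yaw":1.2, "jaw":0.04}, {"sx":0.2, "sy":-0.182, "yaw":1.2, "jaw":0.04}, {"sx":0.2, "sy":-0.182, "yaw":1.2, "jaw":0.04}, {"sx":0.2, "sy":-0.182, "yaw":1.2, "jaw":0.04}, {"sx":0.2, "sy":-0.182, "yaw":1.2, "jaw":0.04}]'
python3 - <<'E'
from plant import ctrl, viewer, probe_bus
from h import *
o=probe_bus.get_obs();delta(o,.568,-.05,.25,-106.3);print(o["joint_pos"])
s=viewer.snapshot("wrist");cv2.imwrite("pics/w1.png",s["frame"][:,:,::-1]);np.savez("w1.npz",pos=o["tool_pos"],rpy=o["orientation"],**s)
print(s["T_tool_cam"],s["fovy"])
E
```

```text
clock: 1.85
tool_pos: [0.5696, -0.0483, 0.2506]
orientation: [179.9, -0.0, -106.2]
force: [0.1, -0.0, -0.6]
opening: 0.0402
gripper_force: 0.0
clock 1.85 pos [ 0.5696 -0.0483  0.2506] rpy [ 1.7992e+02 -4.0000e-02 -1.0615e+02] j6 -30.9 -> d [0.0021 0.001  0.0006] turn 0.1
[ 1.47580044e+01  1.09526127e+01 -1.26655415e+01 -7.79601232e-03
 -6.64735091e+01 -3.09052476e+01]
[[-9.59118775e-04 -9.59300882e-01 -2.82384307e-01  7.62094512e-02]
 [ 9.99999123e-01 -6.62185545e-04 -1.14695735e-03  2.03439235e-04]
 [ 9.13286389e-04 -2.82385160e-01  9.59300676e-01 -1.32487022e-01]
 [ 0.00000000e+00  0.00000000e+00  0.00000000e+00  1.00000000e+00]] 65.70646984690485
```

View pics/w1.png

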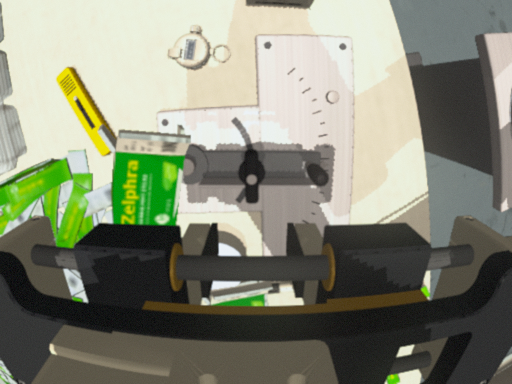

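The wrist view shows the round marker at (332,97), the handle top near (317,174), the knob near (251,168) and the pivot disc near (195,163). I'll refine these positions from enlarged crops.

Run:
```python
from h import *
s=np.load("w1.npz");pos,rpy=s["pos"],s["rpy"];np.set_printoptions(precision=4,suppress=True)
im=s["frame"];c=cv2.resize(im[80:215,160:350],None,fx=4.2,fy=4.2,interpolation=cv2.INTER_CUBIC)
cv2.imwrite("pics/w1c.png",c[:,:,::-1])
for n,u,v,z in [("round",332.5,97,.024),("handle",317,174,.095),("knob",251,168,.095),("pivot",195,163,.023)]:
    print(n,wonz(s,pos,rpy,u,v,z))
```

```text
round [ 0.4509 -0.1046  0.024 ]
handle [ 0.5043 -0.0367  0.095 ]
knob [ 0.5668 -0.061   0.095 ]
pivot [ 0.6367 -0.0719  0.023 ]
```

View pics/w1c.png

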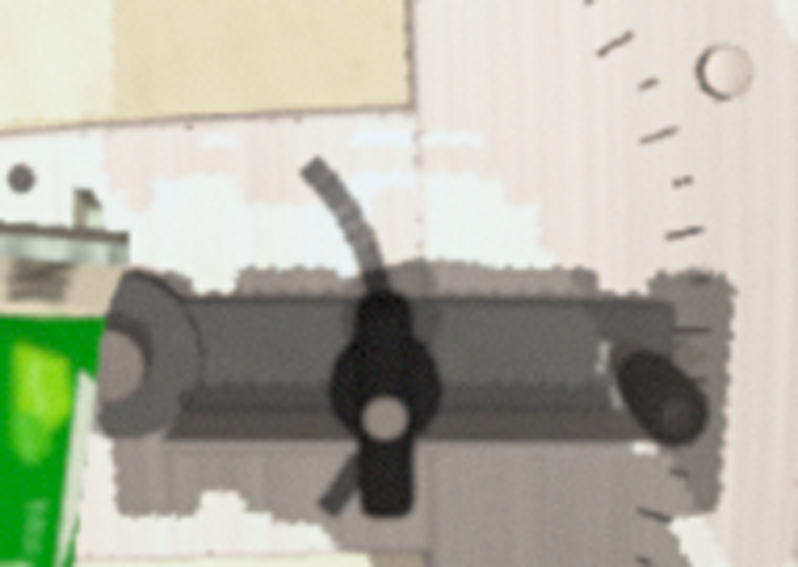

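Run:
```python
from h import *
s=np.load("w1.npz");pos,rpy=s["pos"],s["rpy"];np.set_printoptions(precision=4,suppress=True)
P={}
for n,u,v,z in [("round",729,71,.024),("handle",683,412,.095),("knob",385,412,.095),("pivot",116,354,.023)]:
    P[n]=wonz(s,pos,rpy,160+(u-1.6)/4.2,80+(v-1.6)/4.2,z); print(n,P[n])
for pv in (P["pivot"],np.array([.645,-.073,0])):
  for n in ("handle","knob","round"):
    d=P[n]-pv;print(n,np.hypot(*d[:2]),np.degrees(np.arctan2(d[1],d[0]))%360)
d=P["handle"]-P["knob"];print("arm",np.hypot(*d[:2]),np.degrees(np.arctan2(d[1],d[0])))
```

```text
round [ 0.4499 -0.1049  0.024 ]
handle [ 0.4999 -0.0314  0.095 ]
knob [ 0.5693 -0.0514  0.095 ]
pivot [ 0.6466 -0.0737  0.023 ]
handle 0.15274713960826888 163.92062737718425
knob 0.08048380994058221 163.8855571039746
round 0.19916415681315114 189.02553535907242
handle 0.15098597308625664 164.0068628331316
knob 0.07872265853009107 164.05016770478457
round 0.1976679221987186 189.3017936411344
arm 0.07226336153654996 163.95968713286032
```

```bash
python3 drive.py '[{"sx":0.003, "sz":0.05, "jaw":0.04}, {"sx":0.003, "sz":0.1, "jaw":0.04}, {"sx":0.003, "sz":0.13, "jaw":0.04}, {"sx":0.003, "sz":0.15, "jaw":0.04}, {"sx":0.003, "sz":0.159, "jaw":0.04}, {"sx":0.003, "sz":0.159, "jaw":0.04}, {"sx":0.003, "sz":0.159, "jaw":0.005}, {"sx":0.003, "sz":0.159, "jaw":0.005}]'
python3 drive.py '[{"jaw":0}, {"jaw":0}]'
```

```text
clock: 2.9
tool_pos: [0.5699, -0.0494, 0.094]
orientation: [-179.8, 0.1, -106.0]
force: [-0.4, 0.9, 9.9]
opening: 0.0257
gripper_force: 4.9
clock: 3.15
tool_pos: [0.5698, -0.0495, 0.0943]
orientation: [-179.8, 0.1, -106.0]
force: [-1.0, 1.1, 6.9]
opening: 0.0136
gripper_force: 31.5
```

```bash
python3 drive.py '[{"sz":-0.002, "yaw":-7, "jaw":0}, {"sz":-0.002, "yaw":-14, "jaw":0}, {"sz":-0.002, "yaw":-21, "jaw":0}, {"sz":-0.002, "yaw":-29, "jaw":0}, {"sz":-0.002, "yaw":-37, "jaw":0}, {"sz":-0.002, "yaw":-45, "jaw":0}, {"sz":-0.002, "yaw":-52, "jaw":0}, {"sz":-0.002, "yaw":-52, "jaw":0}]'
python3 -c "
from plant import ctrl, viewer, probe_bus
o=probe_bus.get_obs();print(o['moment'],o['force'],o['joint_pos'])"
```

```text
clock: 4.15
tool_pos: [0.5692, -0.0497, 0.0944]
orientation: [-179.9, -0.0, -54.0]
force: [5.3, -2.1, -9.5]
opening: 0.0137
gripper_force: 31.3
[-0.68060189 -1.86080602  0.12144925] [ 5.33542314 -2.08368138 -9.48008494] [ 1.46296327e+01  1.95064248e+01 -2.38742990e+01  5.44071355e-03
 -4.65546889e+01  2.13291899e+01]
```

```bash
python3 drive.py '[{"jaw":0.04}, {"jaw":0.04}, {"sz":-0.04, "jaw":0.04}, {"sz":-0.05, "jaw":0.04}, {"sx":-0.028, "sy":0.023, "sz":-0.05, "jaw":0.04}, {"sx":-0.0555, "sy":0.0453, "sz":-0.05, "jaw":0.04}, {"sx":-0.0555, "sy":0.0453, "sz":-0.05, "jaw":0.04}, {"sx":-0.0555, "sy":0.0453, "sz":-0.05, "jaw":0.04}]'
python3 - <<'E'
from plant import ctrl, viewer, probe_bus
from h import *
o=probe_bus.get_obs();delta(o,.4999,-.0314,.089,-54)
s=viewer.snapshot("wrist");c=cv2.resize(s["frame"],None,fx=1.5,fy=1.5);cv2.imwrite("pics/w2.png",c[:,:,::-1]);np.savez("w2.npz",pos=o["tool_pos"],rpy=o["orientation"],**s)
print(wproj(s,o["tool_pos"],o["orientation"],[.4999,-.0314,.095]))
E
```

```text
clock: 5.15
tool_pos: [0.4998, -0.0312, 0.145]
orientation: [-179.9, -0.0, -54.0]
force: [1.5, -0.2, -0.1]
opening: 0.0399
gripper_force: 0.0
clock 5.15 pos [ 0.4998 -0.0312  0.145 ] rpy [-1.7994e+02 -3.0000e-02 -5.3980e+01] j6 17.1 -> d [0.0002 0.0001 0.056 ] turn 0.0
(np.float64(252.50316441007965), np.float64(221.1198341314757))
```

View pics/w2.png

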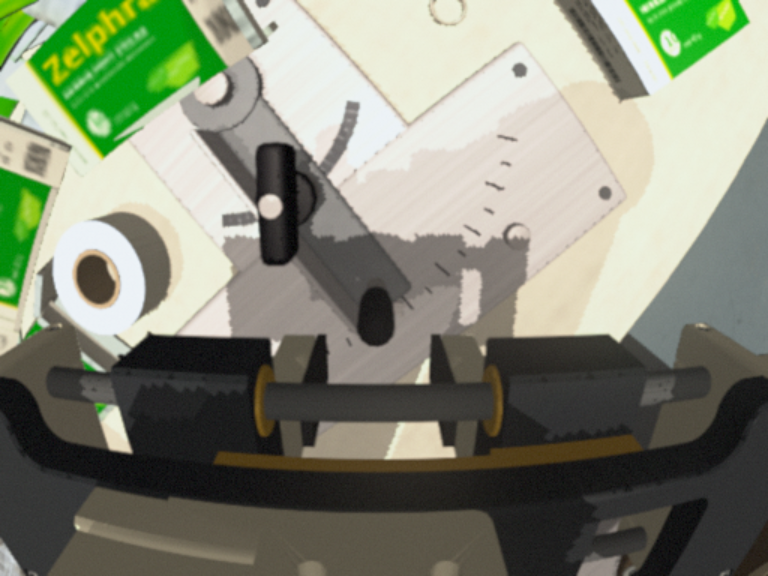

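The knob is loose, turned about 52° from square, and the handle top at (375,332) is where I predicted. Next I'll grip the handle and swing it.

```bash
python3 drive.py '[{"sz":0.03, "jaw":0.04}, {"sz":0.056, "jaw":0.04}, {"sz":0.056, "jaw":0.04}, {"sz":0.056, "jaw":0}, {"sz":0.056, "jaw":0}, {"sz":0.056, "jaw":0}, {"sz":0.056, "jaw":0}]'
python3 drive.py '[{"sx":0.0053, "sy":0.0065, "yaw":-3.1, "jaw":0}, {"sx":0.011, "sy":0.0127, "yaw":-6.3, "jaw":0}, {"sx":0.017, "sy":0.0185, "yaw":-9.4, "jaw":0}, {"sx":0.0233, "sy":0.024, "yaw":-12.6, "jaw":0}, {"sx":0.0299, "sy":0.0291, "yaw":-15.7, "jaw":0}, {"sx":0.0367, "sy":0.0339, "yaw":-18.9, "jaw":0}, {"sx":0.0439, "sy":0.0383, "yaw":-22, "jaw":0}, {"sx":0.0512, "sy":0.0422, "yaw":-25.2, "jaw":0}]'
python3 drive.py '[{"jaw":0}, {"jaw":0}]'
```

```text
clock: 6.08
tool_pos: [0.5008, -0.0309, 0.0896]
orientation: [-179.8, -0.1, -54.0]
force: [2.9, 1.6, 2.1]
opening: 0.0173
gripper_force: 30.0
clock: 7.08
tool_pos: [0.4969, -0.0971, 0.0896]
orientation: [-179.9, -0.1, -28.6]
force: [3.3, 4.4, 2.6]
opening: 0.0174
gripper_force: 30.0
clock: 7.32
tool_pos: [0.497, -0.0977, 0.0895]
orientation: [-179.9, -0.2, -28.8]
force: [5.5, -3.6, 2.8]
opening: 0.0171
gripper_force: 30.0
```

```bash
python3 drive.py '[{"jaw":0.04}, {"jaw":0.04}, {"sz":-0.04, "jaw":0.04}, {"sz":-0.1, "jaw":0.04}, {"sx":0.028, "sy":-0.022, "sz":-0.13, "jaw":0.04}, {"sx":0.056, "sy":-0.0443, "sz":-0.13, "jaw":0.04}, {"sx":0.056, "sy":-0.0443, "sz":-0.13, "jaw":0.04}, {"sx":0.056, "sy":-0.0443, "sz":-0.13, "jaw":0.04}]'
python3 - <<'E'
from plant import ctrl, viewer, probe_bus
from h import *
o=probe_bus.get_obs();delta(o,.5675,-.0859,.0945,-28.8)
s=viewer.snapshot("wrist");np.savez("w3.npz",pos=o["tool_pos"],rpy=o["orientation"],**s)
u,v=wproj(s,o["tool_pos"],o["orientation"],[.5,-.09,.02]);print(u,v)
u0=int(max(0,u-95));v0=int(max(0,v-70));print(u0,v0)
c=cv2.resize(s["frame"][v0:v0+140,u0:u0+190],None,fx=4.2,fy=4.2,interpolation=cv2.INTER_CUBIC);cv2.imwrite("pics/w3.png",c[:,:,::-1])
t=viewer.snapshot("top");np.savez("top3.npz",**t)
E
```

```text
clock: 8.32
tool_pos: [0.5646, -0.0857, 0.2175]
orientation: [179.9, 0.1, -28.8]
force: [0.0, -0.4, -0.1]
opening: 0.0401
gripper_force: 0.0
clock 8.32 pos [ 0.5646 -0.0857  0.2175] rpy [ 1.7992e+02  1.3000e-01 -2.8810e+01] j6 50.2 -> d [ 0.003  -0.0014  0.123 ] turn -0.0
281.12003312661955 215.42727203280734
186 145
```

View pics/w3.png

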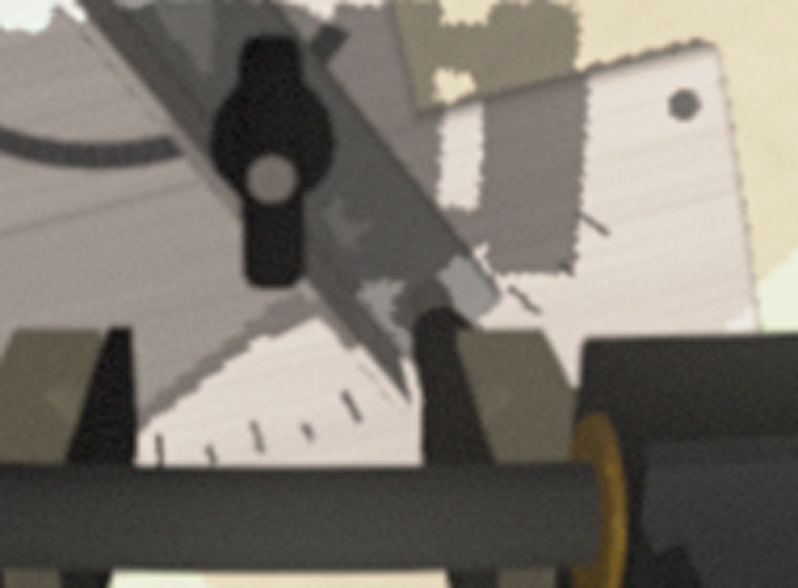

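Run:
```python
from h import *
s=np.load("w3.npz");o=dict(tool_pos=s["pos"],orientation=s["rpy"],clock=8.37,joint_pos=[0]*6)
f=lambda u,v,z:wonz(s,s["pos"],s["rpy"],186+(u-1.6)/4.2,145+(v-1.6)/4.2,z)
k=f(271,174,.095);print(k,f(272,38,.095),f(274,288,.095));delta(o,k[0],k[1],.0945,-28.8)
```

```text
[ 0.56854365 -0.08592971  0.095     ] [ 0.59402408 -0.10026073  0.095     ] [ 0.54554778 -0.07394694  0.095     ]
clock 8.37 pos [ 0.5646 -0.0857  0.2175] rpy [ 1.7992e+02  1.3000e-01 -2.8810e+01] j6 0.0 -> d [ 0.0039 -0.0019  0.123 ] turn -0.0
```

```bash
python3 drive.py '[{"sx":0.0037, "sy":-0.0015, "sz":0.05, "jaw":0.04}, {"sx":0.0037, "sy":-0.0015, "sz":0.09, "jaw":0.04}, {"sx":0.0037, "sy":-0.0015, "sz":0.115, "jaw":0.04}, {"sx":0.0037, "sy":-0.0015, "sz":0.123, "jaw":0.04}, {"sx":0.0037, "sy":-0.0015, "sz":0.123, "jaw":0.02}, {"sx":0.0037, "sy":-0.0015, "sz":0.123, "jaw":0.01}, {"sx":0.0037, "sy":-0.0015, "sz":0.123, "jaw":0.0}, {"sx":0.0037, "sy":-0.0015, "sz":0.123, "jaw":0.0}]'
python3 drive.py '[{"yaw":7, "jaw":0}, {"yaw":14, "jaw":0}, {"yaw":21, "jaw":0}, {"yaw":28, "jaw":0}, {"yaw":35, "jaw":0}, {"yaw":41, "jaw":0}, {"yaw":46, "jaw":0}, {"yaw":50, "jaw":0}]'
python3 -c "
from plant import ctrl, viewer, probe_bus
o=probe_bus.get_obs();print(o['moment'],o['force'],o['joint_pos'])"
```

```text
clock: 9.43
tool_pos: [0.5699, -0.0865, 0.0967]
orientation: [180.0, -0.1, -28.8]
force: [-2.4, -2.1, 6.7]
opening: 0.0139
gripper_force: 30.0
clock: 10.42
tool_pos: [0.5682, -0.0877, 0.0966]
orientation: [179.8, -0.1, -78.9]
force: [-7.6, -6.8, 10.8]
opening: 0.0138
gripper_force: 30.0
[-2.48863724  2.72468423  0.15956278] [-7.62359922 -6.8489479  10.84676528] [ 10.76519921  19.72773237 -23.19266313   0.10739189 -47.24370703
   0.23871083]
```

```bash
for t in 1; do python3 drive.py '[{"yaw":3, "jaw":0}, {"yaw":6, "jaw":0}, {"yaw":6, "jaw":0}]'; done
python3 -c "
from plant import ctrl, viewer, probe_bus
o=probe_bus.get_obs();print(o['moment'],o['force'],o['orientation'])"
```

```text
clock: 10.8
tool_pos: [0.5679, -0.0869, 0.0966]
orientation: [179.8, -0.0, -84.8]
force: [-9.3, -0.6, 12.1]
opening: 0.0143
gripper_force: 30.8
[-0.29472942  3.37177045  0.71676961] [-9.32047542 -0.60606769 12.07116156] [ 1.79829888e+02 -4.40619643e-02 -8.47664721e+01]
```

```bash
python3 drive.py '[{"jaw":0.03}, {"jaw":0.04}, {"jaw":0.04}, {"sz":-0.04, "jaw":0.04}, {"sz":-0.1, "jaw":0.04}, {"sx":0.05, "sy":-0.02, "sz":-0.155, "jaw":0.04}, {"sx":0.06, "sy":-0.02, "sz":-0.155, "jaw":0.04}, {"sx":0.06, "sy":-0.02, "sz":-0.155, "jaw":0.04}]'
python3 - <<'E'
from plant import ctrl, viewer, probe_bus
from h import *
o=probe_bus.get_obs();delta(o,.5675,-.0859,.0945,-80.8)
s=viewer.snapshot("wrist");np.savez("w4.npz",pos=o["tool_pos"],rpy=o["orientation"],**s)
u,v=wproj(s,o["tool_pos"],o["orientation"],[.53,-.09,.02]);print(u,v)
u0=int(max(0,u-95));v0=int(max(0,v-70));print(u0,v0)
c=cv2.resize(s["frame"][v0:v0+140,u0:u0+190],None,fx=4.2,fy=4.2,interpolation=cv2.INTER_CUBIC);cv2.imwrite("pics/w4.png",c[:,:,::-1])
t=viewer.snapshot("top");np.savez("top4.npz",**t)
E
```

```text
clock: 11.8
tool_pos: [0.5954, -0.1451, 0.2506]
orientation: [-180.0, 0.0, -84.9]
force: [-0.0, -0.0, 0.2]
opening: 0.04
gripper_force: 0.0
clock 11.80 pos [ 0.5954 -0.1451  0.2506] rpy [-1.7996e+02  2.0000e-02 -8.4900e+01] j6 0.6 -> d [-0.0614  0.0227  0.1561] turn -4.1
298.1946155999501 210.6785707317481
203 140
```

View pics/w4.png

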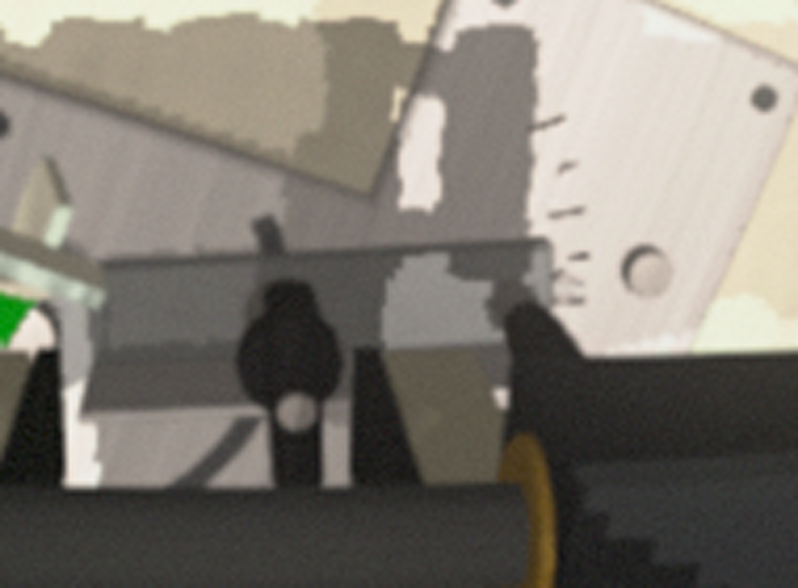

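```bash
python3 drive.py '[{"sx":-0.05, "sy":0.04, "jaw":0.04}, {"sx":-0.1, "sy":0.08, "jaw":0.04}, {"sx":-0.12, "sy":0.09, "jaw":0.04}, {"sx":-0.12, "sy":0.09, "jaw":0.04}, {"sx":-0.12, "sy":0.09, "jaw":0.04}]'
python3 - <<'E'
from plant import ctrl, viewer, probe_bus
from h import *
o=probe_bus.get_obs();print(o["tool_pos"])
s=viewer.snapshot("wrist");np.savez("w5.npz",pos=o["tool_pos"],rpy=o["orientation"],**s)
u,v=wproj(s,o["tool_pos"],o["orientation"],[.53,-.09,.02]);print(u,v)
u0=int(max(0,u-95));v0=int(max(0,v-70));print(u0,v0)
c=cv2.resize(s["frame"][v0:v0+140,u0:u0+190],None,fx=4.2,fy=4.2,interpolation=cv2.INTER_CUBIC);cv2.imwrite("pics/w5.png",c[:,:,::-1])
E
```

```text
clock: 12.52
tool_pos: [0.4944, -0.0325, 0.25]
orientation: [179.9, -0.0, -84.7]
force: [-0.2, -0.2, -0.2]
opening: 0.0401
gripper_force: 0.0
[ 0.49442589 -0.03249093  0.24996576]
227.05204807365908 116.8108895812244
132 46
```

View pics/w5.png

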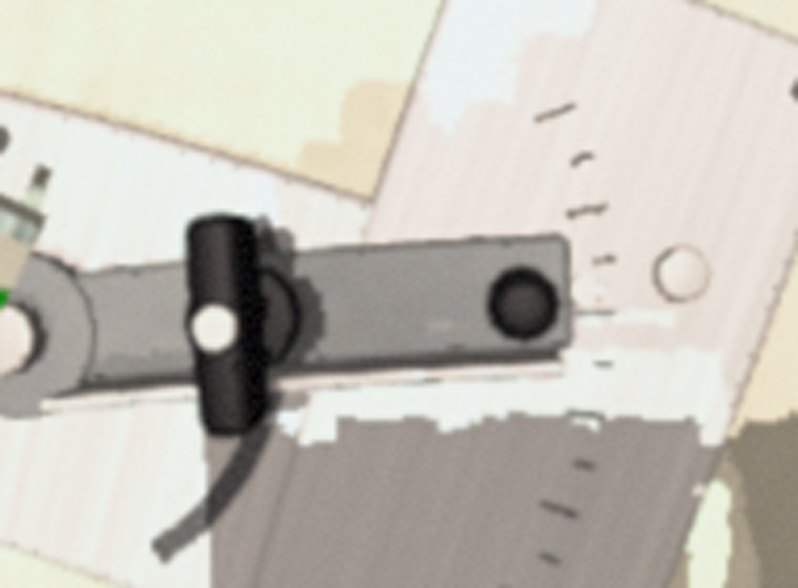

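Run:
```python
from h import *
np.set_printoptions(precision=4,suppress=True)
s=np.load("w5.npz")
f=lambda u,v,z:wonz(s,s["pos"],s["rpy"],132+(u-1.6)/4.2,46+(v-1.6)/4.2,z)
a=lambda d:np.degrees(np.arctan2(d[1],d[0]))%360
# marker top: circle; arm edge: sub-pixel gradient fit
g=cv2.cvtColor(s["frame"],cv2.COLOR_RGB2GRAY).astype(float)
E=[]
for u in list(range(165,178))+list(range(208,262,2)):
    v0=46+(268-(132+0,)[0]*0)/4.2+( (u-132)*4.2-110)*(-32/440)/4.2
    vs=np.arange(int(v0)-4,int(v0)+5);d=np.diff(g[vs,u]);w=np.clip(-d,0,None);w[w<w.max()*.4]=0
    E.append((u,(w*(vs[:-1]+.5)).sum()/w.sum()))
W=np.array([wonz(s,s["pos"],s["rpy"],u,v,.023) for u,v in E])[:,:2]
vx,vy,x0,y0=cv2.fitLine(W.astype(np.float32),cv2.DIST_HUBER,0,.001,.001).ravel()
h=a((vx,vy)) if vx<0 else a((-vx,-vy)); t=np.radians(h);u_=np.array([np.cos(t),np.sin(t)]);n=np.array([-u_[1],u_[0]]) # n: left of heading = towards plate -y
print("edge heading",h,"resid mm",1e3*np.std((W-[x0,y0])@n))
m=f(682,272,.024);hd=f(524,300,.095);kb=f(228.5,325,.095);c=np.array([x0,y0])-17e-3*n
print("marker",m,"handle",hd,"knob",kb,"arm",a(hd-kb))
print("offsets from midline (mm, + = towards -y): marker,handle,knob",*[1e3*((p[:2]-c)@n) for p in (m,hd,kb)])
for P in ([.646,-.0735],[.6466,-.0737],hd[:2]-.152*u_):print(P,"want",a(m[:2]-P),"handle",a(hd[:2]-P),"knob",a(kb[:2]-P))
b=f(222,217,.095)-f(235,433,.095);print("bar",a(b),"minus heading",(a(b)-h)%180)
```

```text
edge heading 188.15019 resid mm 0.1984612672619797
marker [ 0.4505 -0.1057  0.024 ] handle [ 0.496 -0.096  0.095] knob [ 0.5639 -0.085   0.095 ] arm 189.16269413624025
offsets from midline (mm, + = towards -y): marker,handle,knob 4.471693919752616 1.3231584570394554 0.10787031813766891
[0.646, -0.0735] want 189.3436150629538 handle 188.51976082732725 knob 187.98623000758894
[0.6466, -0.0737] want 189.25861752170636 handle 188.41184441921314 knob 187.7929949093763
[ 0.6465 -0.0744] want 189.05915354888825 handle 188.15019593959377 knob 187.3137046527275
bar 276.9878004669697 minus heading 88.83760820622751
```

```bash
cat > meas.py <<'E'
from h import *
np.set_printoptions(precision=4,suppress=True)
def edge(fn,u0,v0,segs,p0,p1,mk,pv=None):
    s=np.load(fn);g=cv2.cvtColor(s["frame"],cv2.COLOR_RGB2GRAY).astype(float)
    px=lambda p:np.array([u0+(p[0]-1.6)/4.2,v0+(p[1]-1.6)/4.2])
    w=lambda q,z:wonz(s,s["pos"],s["rpy"],q[0],q[1],z)[:2]
    a,b=px(p0),px(p1);W=[]
    for t in segs:
        u=int(round(a[0]+t*(b[0]-a[0])));vc=a[1]+(u-a[0])/(b[0]-a[0])*(b[1]-a[1])
        vs=np.arange(int(vc)-4,int(vc)+5);d=np.clip(-np.diff(g[vs,u]),0,None);d[d<d.max()*.4]=0
        W.append(w((u,(d*(vs[:-1]+.5)).sum()/d.sum()),.023))
    W=np.array(W);vx,vy,x0,y0=cv2.fitLine(W.astype(np.float32),cv2.DIST_HUBER,0,.001,.001).ravel()
    if vx>0:vx,vy=-vx,-vy
    n=np.array([-vy,vx]);c=np.array([x0,y0])-.017*n
    m0=px(mk) # refine marker: min enclosing circle of Hough
    H=cv2.HoughCircles(cv2.resize(s["frame"][int(m0[1])-14:int(m0[1])+15,int(m0[0])-14:int(m0[0])+15],None,fx=8,fy=8,interpolation=cv2.INTER_CUBIC)[:,:,1],cv2.HOUGH_GRADIENT,1.5,200,param1=80,param2=15,minRadius=32,maxRadius=64)
    m=w(px(mk),.024);print(fn,"heading",np.degrees(np.arctan2(vy,vx))%360,"res",1e3*np.std((W-[x0,y0])@n))
    if H is not None:
        q=H[0,0];mh=np.array([int(m0[0])-14+(q[0]-3.5)/8,int(m0[1])-14+(q[1]-3.5)/8]);print(" hough px",mh,"hand",px(mk),"r",q[2]/8,w(mh,.024),"off",1e3*(w(mh,.024)-c)@n)
    print(" marker",m,"off mm",1e3*(m-c)@n)
    for P in ([.646,-.0735],)+((w(px(pv),.023),) if pv else ()):
        P=np.array(P);d=m-P;print(" pivot",P,"off",1e3*(P-c)@n,"want",np.degrees(np.arctan2(d[1],d[0]))%360)
if __name__=="__main__":
    L=np.linspace
    edge("w1.npz",160,80,list(L(0,.35,12))+list(L(.5,1,20)),(205,298),(590,300),(729,71),(116,354))
    edge("w4.npz",203,140,list(L(0,.3,12))+list(L(.45,1,20)),(120,260),(535,243),(652,271))
    edge("w5.npz",132,46,list(L(0,.15,8))+list(L(.45,1,25)),(125,267),(550,236),(682,272),(12,335))
E
python3 meas.py
```

```text
w1.npz heading 163.45341 res 0.4348482377510136
 hough px [331.5938  96.4688] hand [333.1905  96.5238] r 6.5125 [ 0.4519 -0.1055] off 84.93496831234833
 marker [ 0.4499 -0.1049] off mm 84.99123869062595
 pivot [ 0.646  -0.0735] off -0.9957261579294325 want 189.1127857747664
 pivot [ 0.6466 -0.0737] off -0.9773478292115705 want 189.02553535907242
w4.npz heading 187.6144 res 0.42402586133856923
 hough px [356.7188 203.9062] hand [357.8571 204.1429] r 6.04375 [ 0.4521 -0.1071] off 4.796331855447971
 marker [ 0.4504 -0.1069] off mm 4.365452607093928
 pivot [ 0.646  -0.0735] off -2.7891099568785 want 189.68047652818805
w5.npz heading 188.20322 res 0.21850389102996357
 hough px [293.3438 110.2812] hand [294.    110.381] r 4.73125 [ 0.4513 -0.1057] off 4.5456038895186825
 marker [ 0.4505 -0.1057] off mm 4.402806845293602
 pivot [ 0.646  -0.0735] off 0.4594369901097135 want 189.3436150629538
 pivot [ 0.6476 -0.073 ] off 0.17065976011705075 want 189.41689366414602
```

Run:
```python
from h import *
for fn,u0,v0,pts in (("w3.npz",186,145,[(500,293),(345,88),(440,217)]),("w4.npz",203,140,[(549,241)]),("w5.npz",132,46,[(568,236)])):
    s=np.load(fn)
    for p in pts:
        w=wonz(s,s["pos"],s["rpy"],u0+(p[0]-1.6)/4.2,v0+(p[1]-1.6)/4.2,.023)-[.646,-.0735,0]
        r=np.hypot(w[0],w[1]);print(fn,p,r,"mid heading",np.degrees(np.arctan2(w[1],w[0])-np.arcsin(.017/r))%360)
```

```text
w3.npz (500, 293) 0.16305830174804187 mid heading 188.98001335174513
w3.npz (345, 88) 0.08958002883062374 mid heading 189.3899785521055
w3.npz (440, 217) 0.1340423570832267 mid heading 188.79934557427202
w4.npz (549, 241) 0.1645432884949006 mid heading 188.1876260432051
w5.npz (568, 236) 0.1666953215555711 mid heading 187.6604533606505
```

The tightened arm points at about 188.2° and the marker is at about 189.3°, because tightening dragged the fence roughly -1°. I'll loosen the knob, re-aim to about 190.2°, and retighten the same way.

Run:
```python
from plant import ctrl, viewer, probe_bus
from h import *
delta(probe_bus.get_obs(),.567,-.0853,.0965,-81.9)
```

```text
clock 12.57 pos [ 0.4946 -0.0328  0.2499] rpy [ 1.7994e+02 -1.0000e-02 -8.4770e+01] j6 -13.7 -> d [ 0.0588 -0.0674  0.1534] turn -2.9
```

```bash
python3 drive.py '[{"sx":0.03, "sy":-0.034, "sz":0.02, "yaw":-2.9, "jaw":0.04}, {"sx":0.0588, "sy":-0.0674, "sz":0.06, "yaw":-2.9, "jaw":0.04}, {"sx":0.0588, "sy":-0.0674, "sz":0.1, "yaw":-2.9, "jaw":0.04}, {"sx":0.0588, "sy":-0.0674, "sz":0.14, "yaw":-2.9, "jaw":0.04}, {"sx":0.0588, "sy":-0.0674, "sz":0.1534, "yaw":-2.9, "jaw":0.04}, {"sx":0.0588, "sy":-0.0674, "sz":0.1534, "yaw":-2.9, "jaw":0.02}, {"sx":0.0588, "sy":-0.0674, "sz":0.1534, "yaw":-2.9, "jaw":0}, {"sx":0.0588, "sy":-0.0674, "sz":0.1534, "yaw":-2.9, "jaw":0}]'
python3 drive.py '[{"jaw":0}, {"yaw":-7, "jaw":0}, {"yaw":-14, "jaw":0}, {"yaw":-21, "jaw":0}, {"yaw":-28, "jaw":0}, {"yaw":-36, "jaw":0}, {"yaw":-44, "jaw":0}, {"yaw":-50, "jaw":0}]'
python3 drive.py '[{"jaw":0}, {"jaw":0.03}, {"jaw":0.04}, {"sz":-0.03, "jaw":0.04}, {"sz":-0.05, "jaw":0.04}, {"sz":-0.05, "jaw":0.04}]'
python3 - <<'E'
from plant import ctrl, viewer, probe_bus
from h import *
t=np.radians(188.1);delta(probe_bus.get_obs(),.646+.152*np.cos(t),-.0735+.152*np.sin(t),.0895,-31.9)
E
```

```text
clock: 13.58
tool_pos: [0.568, -0.085, 0.0988]
orientation: [-179.8, -0.0, -81.9]
force: [0.4, -0.6, 1.1]
opening: 0.0156
gripper_force: 0.0
clock: 14.58
tool_pos: [0.568, -0.0848, 0.0987]
orientation: [-179.9, -0.1, -31.6]
force: [-1.0, 2.5, 4.4]
opening: 0.0137
gripper_force: 30.0
clock: 15.32
tool_pos: [0.568, -0.0851, 0.1488]
orientation: [-179.9, -0.1, -31.9]
force: [1.1, -0.4, 0.2]
opening: 0.0402
gripper_force: 0.0
clock 15.32 pos [ 0.568  -0.0851  0.1488] rpy [-1.7989e+02 -1.4000e-01 -3.1890e+01] j6 47.1 -> d [-0.0565  0.0467  0.059 ] turn 0.0
```

```bash
python3 drive.py '[{"sx":-0.0565, "sy":0.0467, "jaw":0.04}, {"sx":-0.0565, "sy":0.0467, "jaw":0.04}, {"sx":-0.0565, "sy":0.0467, "sz":0.03, "jaw":0.04}, {"sx":-0.0565, "sy":0.0467, "sz":0.059, "jaw":0.04}, {"sx":-0.0565, "sy":0.0467, "sz":0.059, "jaw":0.04}, {"sx":-0.0565, "sy":0.0467, "sz":0.059, "jaw":0}, {"sx":-0.0565, "sy":0.0467, "sz":0.059, "jaw":0}, {"sx":-0.0565, "sy":0.0467, "sz":0.059, "jaw":0}]'
python3 - <<'E'
from plant import ctrl, viewer, probe_bus
from h import *
t=np.radians(190.2);o=probe_bus.get_obs();d=o["tool_pos"]-[.646,-.0735,0];print(np.degrees(np.arctan2(d[1],d[0]))%360,np.hypot(d[0],d[1]),o["opening"],o["gripper_force"]);delta(o,.646+.152*np.cos(t),-.0735+.152*np.sin(t),.0895,-29.8)
E
```

```text
clock: 16.32
tool_pos: [0.4955, -0.0947, 0.0891]
orientation: [-179.9, -0.1, -31.9]
force: [-0.1, 0.7, 0.9]
opening: 0.0172
gripper_force: 30.0
188.02711372407995 0.15197829559584508 0.017244572132659147 30.004212856292725
clock 16.32 pos [ 0.4955 -0.0947  0.0891] rpy [-1.7989e+02 -1.1000e-01 -3.1870e+01] j6 46.6 -> d [ 0.0038  0.0044 -0.0004] turn -2.1
```

```bash
python3 drive.py '[{"sx":0.0013, "sy":0.0015, "yaw":-0.7, "jaw":0}, {"sx":0.0026, "sy":0.003, "yaw":-1.4, "jaw":0}, {"sx":0.0026, "sy":0.003, "yaw":-1.4, "jaw":0}, {"sx":0.0026, "sy":0.003, "yaw":-1.4, "jaw":0}]'
python3 drive.py '[{"jaw":0.03}, {"jaw":0.04}, {"sz":-0.03, "jaw":0.04}, {"sz":-0.06, "jaw":0.04}, {"sz":-0.06, "jaw":0.04}]'
python3 - <<'E'
from plant import ctrl, viewer, probe_bus
from h import *
o=probe_bus.get_obs();d=o["tool_pos"]-[.646,-.0735,0];h=np.degrees(np.arctan2(d[1],d[0]))%360;print(h)
t=np.radians(h);delta(o,.646+.08*np.cos(t),-.0735+.08*np.sin(t),.0985,o["orientation"][2])
E
```

```text
clock: 16.82
tool_pos: [0.4961, -0.0989, 0.089]
orientation: [-179.9, -0.1, -30.4]
force: [-0.1, 3.3, 6.4]
opening: 0.0174
gripper_force: 30.0
clock: 17.45
tool_pos: [0.4961, -0.099, 0.1501]
orientation: [-179.9, -0.2, -30.5]
force: [-0.2, 0.5, -0.2]
opening: 0.0397
gripper_force: 0.0
189.67253235858146
clock 17.45 pos [ 0.4961 -0.099   0.1501] rpy [-1.7989e+02 -1.7000e-01 -3.0470e+01] j6 48.5 -> d [ 0.0549 -0.0464  0.0518] turn 0.0
```

```bash
python3 drive.py '[{"sx":0.0549, "sy":-0.0464, "jaw":0.04}, {"sx":0.0549, "sy":-0.0464, "jaw":0.04}, {"sx":0.0549, "sy":-0.0464, "sz":0.03, "jaw":0.04}, {"sx":0.0549, "sy":-0.0464, "sz":0.0518, "jaw":0.04}, {"sx":0.0549, "sy":-0.0464, "sz":0.0518, "jaw":0.04}, {"sx":0.0549, "sy":-0.0464, "sz":0.0518, "jaw":0.04}]'
python3 - <<'E'
from plant import ctrl, viewer, probe_bus
from h import *
o=probe_bus.get_obs();t=np.radians(189.6);delta(o,.646+.08*np.cos(t),-.0735+.08*np.sin(t),.0985,o["orientation"][2])
E
```

```text
clock: 18.2
tool_pos: [0.566, -0.0869, 0.0967]
orientation: [180.0, -0.0, -30.5]
force: [1.4, 0.3, 1.1]
opening: 0.0397
gripper_force: 0.0
clock 18.20 pos [ 0.566  -0.0869  0.0967] rpy [179.99  -0.   -30.47] j6 48.7 -> d [ 0.001  -0.0007 -0.0018] turn 0.0
```

Centre the tool, close, then tighten.

```bash
python3 drive.py '[{"sx":0.001, "sy":-0.0007, "sz":-0.002, "jaw":0.03}, {"sx":0.001, "sy":-0.0007, "sz":-0.002, "jaw":0.02}, {"sx":0.001, "sy":-0.0007, "sz":-0.002, "jaw":0}, {"sx":0.001, "sy":-0.0007, "sz":-0.002, "jaw":0}, {"sx":0.001, "sy":-0.0007, "sz":-0.002, "jaw":0}]'
python3 drive.py '[{"yaw":7, "jaw":0}, {"yaw":14, "jaw":0}, {"yaw":21, "jaw":0}, {"yaw":28, "jaw":0}, {"yaw":35, "jaw":0}, {"yaw":41, "jaw":0}, {"yaw":46, "jaw":0}, {"yaw":50, "jaw":0}]'
python3 drive.py '[{"yaw":3, "jaw":0}, {"yaw":6, "jaw":0}, {"yaw":6, "jaw":0}]'
python3 -c "
from plant import ctrl, viewer, probe_bus
o=probe_bus.get_obs();print(o['moment'],o['force'],o['orientation'])"
```

```text
clock: 18.82
tool_pos: [0.5674, -0.0865, 0.0988]
orientation: [-180.0, -0.0, -30.5]
force: [-1.9, 1.9, 4.1]
opening: 0.014
gripper_force: 30.0
clock: 19.82
tool_pos: [0.5676, -0.0864, 0.0988]
orientation: [-179.9, 0.0, -80.6]
force: [-0.1, 2.4, 3.4]
opening: 0.0138
gripper_force: 30.0
clock: 20.2
tool_pos: [0.5676, -0.0864, 0.0988]
orientation: [-179.9, -0.0, -86.4]
force: [-0.2, 3.7, 4.4]
opening: 0.0147
gripper_force: 31.8
[1.18504873 0.19538363 0.78136236] [-0.24565582  3.70277699  4.38730716] [-1.79943078e+02 -8.05156047e-03 -8.63812099e+01]
```

```bash
python3 drive.py '[{"jaw":0.03}, {"jaw":0.04}, {"jaw":0.04}, {"sz":-0.05, "jaw":0.04}, {"sz":-0.1, "jaw":0.04}, {"sx":-0.03, "sy":0.03, "sz":-0.15, "jaw":0.04}, {"sx":-0.058, "sy":0.0695, "sz":-0.1515, "yaw":-1.7, "jaw":0.04}, {"sx":-0.058, "sy":0.0695, "sz":-0.1515, "yaw":-1.7, "jaw":0.04}]'
python3 drive.py '[{"jaw":0.04}, {"jaw":0.04}]'
python3 - <<'E'
from plant import ctrl, viewer, probe_bus
from h import *
from meas import edge
o=probe_bus.get_obs();print(o["tool_pos"],o["orientation"])
s=viewer.snapshot("wrist");np.savez("w6.npz",pos=o["tool_pos"],rpy=o["orientation"],**s)
a=np.load("w5.npz")
L=np.linspace
P=[.646,-.0735]
# predicted pixels in crop coords of w5 for heading 189.2: edge ends & marker
for h in (189.2,):
    t=np.radians(h);u=np.array([np.cos(t),np.sin(t)]);n=np.array([-u[1],u[0]])
    C=[]
    for X in (P+.065*u+.017*n,P+.163*u+.017*n):
        q=wproj(s,o["tool_pos"],o["orientation"],[*X,.023]);C.append(((q[0]-132)*4.2+1.6,(q[1]-46)*4.2+1.6))
q=wproj(s,o["tool_pos"],o["orientation"],[.4505,-.1057,.024]);mk=((q[0]-132)*4.2+1.6,(q[1]-46)*4.2+1.6)
print(C,mk)
edge("w6.npz",132,46,L(.25,1,30),C[0],C[1],mk)
# knob bar: black pixels
g=s["frame"].max(2);z=[int(v) for v in wproj(s,o["tool_pos"],o["orientation"],[.567,-.0865,.095])]
m=(g[z[1]-35:z[1]+35,z[0]-30:z[0]+30]<45).astype(np.uint8);m=cv2.morphologyEx(m,cv2.MORPH_OPEN,np.ones((9,5),np.uint8))
k,l,st,ce=cv2.connectedComponentsWithStats(m);i=1+np.argmax(st[1:,4]);r=cv2.minAreaRect(np.argwhere(l==i)[:,::-1].astype(np.float32));print("bar",r,st[i])
E
```

```text
clock: 21.2
tool_pos: [0.4922, -0.0321, 0.2511]
orientation: [-179.9, 0.1, -84.7]
force: [0.3, -0.4, 1.2]
opening: 0.04
gripper_force: 0.0
clock: 21.45
tool_pos: [0.4946, -0.0334, 0.2493]
orientation: [179.9, -0.0, -84.8]
force: [0.6, -0.6, 0.2]
opening: 0.04
gripper_force: 0.0
[ 0.4946 -0.0334  0.2493] [179.9434  -0.0196 -84.8197]
[(np.float64(215.87060285385104), np.float64(254.7116703948088)), (np.float64(555.4800306138401), np.float64(224.42490061578138))] (np.float64(682.091079143178), np.float64(274.9443683236745))
w6.npz heading 189.7441 res 0.2982948530839014
 hough px [294.4688 111.4688] hand [294.0217 111.082 ] r 5.78125 [ 0.4499 -0.1053] off -1.367620866327556
 marker [ 0.4505 -0.1057] off mm -0.869327263879498
 pivot [ 0.646  -0.0735] off 0.48311996697665904 want 189.35297900004534
bar ((38.75895690917969, 34.42884826660156), (45.55026626586914, 6.969439506530762), 84.64418029785156) [ 34  12   9  46 289]
```

```bash
python3 -c "
from plant import ctrl, viewer, probe_bus
print(ctrl.close_job())"
```

```text
the job is handed in; nothing more can be done
None
```

The job is handed in: I loosened the knob, swung the fence to the round marker, and turned the knob back to its stop (bar measured square to the arm); the pointer sits about 0.5° past the marker's axis by my camera measurement, I had to loosen and retighten once because the first tightening dragged the fence about 1°, and I moved nothing else that I know of, though I took no final picture of the other items.

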